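# Release the dish from the clamp and show its underside to the inspection camera

## Robot

A 6-joint arm with a two-finger parallel gripper is mounted at the origin on a cart in front of the work surface, level with it; the furniture and walls round the work are solid. World frame = base frame: x ahead of the robot, y to its left, z up, the work surface at z = 0. Lengths are in m, angles in rad, forces in N, time in s.
With the tool pointing down it reaches from about 0.375 to 0.9 m from the base axis. Payload 3.1 kg.
Tool frame: the origin (TCP) lies between the finger pads; the fingertips stand manip.finger_overhang ahead of it and the grasp point (between the pads) lies 5 mm behind it (manip.finger_overhang is the distance from the TCP to the fingertips, in m); z points along the fingers, y is the line along which they close (so a half turn about z gives the same grasp; the last joint's range is limited). The gripper opens to 85 mm and grips with 20 to 120 N. Pads are 22 mm wide; open, the fingers measure 114 mm over their backs; the gripper's body (76 mm by 85 mm) begins 54 mm behind the grasp point. The pads swing forward as they close: fully open they stand 13 mm farther back than shut.
Start: joints at [-1.302, 0.527, 1.433, -0, 1.181, -0.178], TCP at [0.27, -0.564, 0.245] pointing down, gripper open.
Joint ranges: [-3.08, 3.08], [-0.75, 2.2], [0.22, 2.44], [-1.43, 4.57], [0, 2.65], [-2.85, 2.85]. Speed limits (rad/s): [2.79, 2.79, 3.14, 3.14, 3.14, 3.14].

## Interface

Orientations are given as a unit quaternion [x, y, z, w].
In Python, from station import manip gives the robot as it stands.
- The arm moves only by the tool drive_tool, never from a script. Its argument "plan" is a list of rows, each a list of 7 numbers: the shift along the tool's x, y, z in m, then the turn, a rotation vector about the tool's x, y, z in degrees, then the opening, from -1 (shut) to 1 (fully open). In form: [[x, y, z, wx, wy, wz, gripper], ...]. A call has 1 to 10 rows; each row shifts and turns the commanded pose from where the row before left it, along the tool's axes as they then stand; what a row does not reach is not made up. A row lasts 1/10 s, in which the tool goes at most 50 mm and 8.59 degrees, less where a joint would pass 70% of its speed; a pose out of reach is approached as far as the arm can. A call is refused whole if a number of a shift passes 0.05 or a number of a turn 8.59, either way. A call with a gripper value outside its range is refused whole. The fingers move at their own pace and stop on an object; "newtons" is the grip in N (left out, the last holds). Time passes only in rows, so rows that do not move let the fingers close. It gives the time, the measured TCP pose, the force, the opening and the grip force at its end, in the units of the state.
- manip.sense(): the state, without advancing time (a new reading comes with each control period).
- manip.snapshot(name): name is "side" or "top" or "wrist"; returns a dict with "image" (480x640x3 uint8, red, green, blue), "z_map" (480x640 float32, m along the optical axis (not along the pixel's ray), 0 where there is no reading), "fov_y" (degrees; the focal length in pixels is half the picture's height over the tangent of half this angle, whatever the lens; pixels are square), "cx", "cy" (the principal point, pixels), "extrinsics" (4x4, takes a point from camera to world coordinates); the wrist camera has in their place "mount" (4x4, takes a point from camera to tool coordinates, whose origin is the TCP and whose axes are the flange's). Camera axes: x right, y up, looking along -z (the intrinsics and any distortion apply to the point x, -y, -z); pixel columns grow to the right and rows downward; lengths in m; the calibration is good to about 2 mm. A picture is of the moment at which its call begins: read the wrist's pose just before it.
- manip.sign_off(): hands the job in; it is judged then, once.
The state is a dict: "t": time; "q": joint angles; "qd": joint speeds; "tau": joint torques, N m; "tcp_pos": TCP position; "tool_rot": TCP orientation; "force": force on the tool from outside, world axes, zero at the start; "ft_torque": the same for the moment, N m; "finger_gap": opening from 0.0 (shut) to 1.0 (fully open); "gripper_force": force on a finger pad.
Only numpy, scipy, OpenCV 4.12 (cv2) and the standard library are available. Lean on these libraries where they do the work, as an engineer would, in place of code of your own. Each camera call takes 0.05 s, during which the arm holds its last target. There are 200 camera calls.

## Task

Open the dish clamp by taking its crank peg once all the way round, anticlockwise seen from above, until the peg stands at the index mark again; leave it there. Then lift the petri dish out of the clamp and hold it in the air, right way up but leaning, so that its flat underside looks squarely into the tilted inspection camera, centred on the lens axis and 120 mm from the lens. Finish while still holding it there, still; do not touch the camera or disturb the other things on the bench.

Things in the scene. Friction and masses are not known exactly. Their poses are not given: they have to be found in the camera images.
- clamp_base: Dish clamp, fixed to the bench: aluminium plate 120 (x) x 260 (y) x 12 mm. Origin at the centre of its underside, z up. The dish nest is at y = +85 mm; a grey gear housing 100 x 100 mm (top z = 24 mm) with the crank disc is at y = -75 mm. The clamp stands on the left or the right half of the bench, the camera on the other half.
- dish_seat (a point): Top centre of the nest post under the dish (42 mm across, x = 0, y = 85, z = 32 mm of the plate). Four 5 mm steel pins stand round the dish on a 33 mm radius at 55, 125, 235 and 305 degrees from the plate's x axis, tops at z = 38 mm; along the plate's x axis both sides of the dish are free for the fingers, down to the plate at z = 12 mm.
- crank (a joint): Crank disc (88 mm across, top face at z = 31.5 mm) turning about a vertical axis at x = 0, y = -75 mm of the clamp plate. Value in rad: 0 at the start with the peg at the index mark, growing anticlockwise seen from above; 6.283 is one full turn. Turns lightly (about 0.05 N m) and stays where left; stop at 6.8. Geared to the jaw: one full turn draws the jaw back 14 mm.
- crank_peg (a point): Middle of the free part of the upright round steel crank peg (12 mm diameter, from z = 31.5 to 76.5 mm, point at z = 58 mm; 36 mm from the crank axis). It moves with the crank. The peg is sprung in a radial slot and gives up to 5 mm inward or outward (1.2 N per mm), so a hand slightly off the circle does not jam; it does not spin in the disc, but the round peg can turn between the fingers.
- index_mark (a point): Where the crank peg's middle stands at the start and again after a full turn: x = -36, y = -75, z = 58 mm of the clamp plate. The visible mark is a small upright steel block on the housing beside the disc, at x = -52 mm on the -x side.
- jaw_lip (a point): Tip of the steel lip (24 mm wide, 5 mm thick, top z = 54 mm) on the dark sliding jaw between crank and nest. At the start it reaches 9 mm over the dish edge, 2 mm above it, and stops the dish being lifted. The jaw slides toward the crank (plate's -y) as the crank turns; the lip is clear of the dish after about two thirds of a turn, 5 mm clear after a full one.
- dish: Round petri dish with its lid fast on it, 58 mm across, 15 mm high, about 20 g, clear with pale contents, the one lying in the clamp. Origin at the centre of its underside, z up through its lid.
- stand: Foot of the inspection camera, fixed to the bench: dark plate 100 x 110 x 12 mm, its centre 85 mm to the +x side of this origin (origin on the bench top), with two grey cheeks 80 mm apart over all and 90 mm high that carry the camera on a level hinge at x = 85, z = 70 mm.
- camera (a joint): Tilt of the camera head: angle in rad between the lens axis and the vertical; grows as the lens leans toward the stand's -x side. Stiff; set somewhere between 0.3 and 0.65.
- lens (a point): Centre of the lens glass, the free end of the black round barrel (42 mm across) on the white camera head, 50 mm from the hinge. The z axis of this point is the lens axis, pointing out of the lens up toward the viewing place.
- focus (a point): Viewing place: the point 120 mm in front of the lens on its axis, where the centre of the dish's underside has to be. Its z axis is the lens axis, pointing away from the lens; the dish's own z axis must point the same way.
- spare_dish: Another petri dish of the same size (58 x 15 mm), lying on the bench top behind the clamp: not the one wanted. Origin centre of underside.
- timer: White bench timer 60 x 66 x 19 mm on the bench behind the camera stand. Origin centre of underside.
- beaker: Glass beaker 74 mm across, 91 mm high, on the right side. Origin centre of underside.
- forceps: Steel forceps 130 x 14 x 9 mm lying on the right side. Origin centre of underside.
Things that resemble listed ones, but are neither listed nor needed, are in the scene too. What is shaped like the dish but brown is not meant.

How it is judged:
On the way, in this order (a step that is already met when the one before it is completed fails the run):
1. the crank has been taken one full turn anticlockwise, its peg back at the index mark, the dish still in its nest (value of joint crank between 6.08 and 6.48 rad and distance of dish from where it was at the start of the episode below 0.006 m), for 0.2 s.
2. the dish has been lifted out of the clamp by the fingers (z of dish in the frame of clamp_base above 0.08 m and contact force between dish and the fingers above 0.5 N and contact force between dish and clamp_base below 0.05 N), for 0.1 s.
At the end, for the whole second after the job is handed in: The dish is held still in the fingers alone, right way up, the centre of its underside within 15 mm of the point 120 mm in front of the lens and its axis within 0.17 rad (10 degrees) of the lens axis; the crank still stands one full turn on (within 0.2 rad of the index mark) (distance between dish and focus below 0.015 m and angle between the z axis of dish and the z axis of focus, either way round below 0.17 rad and angle between dish's own z axis and vertical below 1.2 rad and contact force between dish and the fingers above 0.5 N and contact force between dish and clamp_base below 0.05 N and contact force between dish and stand below 0.05 N and linear speed of dish below 0.03 m/s and value of joint crank between 6.08 and 6.48 rad); the arm keeps its last pose, push and grip.
It fails at once if the inspection camera or its stand is struck or leaned on (more than 2 N) (contact force between stand and the arm above 2 N or contact force between stand and the fingers above 2 N or contact force between stand and dish above 2 N).
It fails at once if another thing on the bench is shifted by more than 20 mm (distance of any of spare_dish, timer, beaker, forceps from where it was at the start of the episode above 0.02 m).
It also fails if it takes over 61 s, if anything falls off the work surface, if the arm or the gripper's body presses on something with over 40 N, if the wrist force passes 120 N, or if a joint passes its speed limit or range.

## Working session

There is one attempt and no reset: what is moved stays moved. The work goes in short steps, Python scripts to look and compute and a tool call to move; the robot and the scene stay as the last step left them, time stands still between calls to the robot, and variables do not carry over. Pictures are saved under pics/ and viewed, at most 10 in all, crops included, and the job is handed in when it is done.

Besides the shell and the picture viewer there is one more tool, called after "Call:" as name(argument=value, ...), one argument or row to a line, values as JSON. drive_tool: Moves the arm, as the interface text tells. Its arguments: {"type":"object","properties":{"plan":{"type":"array"},"newtons":{"type":"number"}},"required":["plan"]}

```bash
ls; mkdir -p pics
cat > h.py <<'E'
import numpy as np, cv2
from station import manip
from scipy.spatial.transform import Rotation as R
def snap(n):
    s=manip.sense(); d=manip.snapshot(n); im=d["image"]
    if n=="wrist":
        T=np.eye(4);T[:3,:3]=R.from_quat(s["tool_rot"]).as_matrix();T[:3,3]=s["tcp_pos"];E=T@d["mount"]
    else: E=d["extrinsics"]
    f=240/np.tan(np.radians(d["fov_y"])/2); z=d["z_map"]
    v,u=np.mgrid[:480,:640]
    P=np.stack([(u-d["cx"])/f*z,-(v-d["cy"])/f*z,-z],-1)@E[:3,:3].T+E[:3,3]
    P[z==0]=np.nan
    return im,P,d
E
python3 - <<'E'
from h import *
s=manip.sense();print({k:np.round(v,3) for k,v in s.items()},manip.finger_overhang)
for n in("top","side"):
    im,P,d=snap(n);cv2.imwrite(f"pics/{n}.png",im[...,::-1]);np.save(n+".npy",P);np.save(n+"i.npy",im);print({k:v for k,v in d.items() if k not in("image","z_map")})
E
```

```text
pics
{'t': np.float64(0.0), 'q': array([-1.302,  0.528,  1.434, -0.   ,  1.181, -0.178]), 'qd': array([-0.   , -0.001, -0.   , -0.003, -0.   ,  0.001]), 'tau': array([ 0.0000e+00, -4.4235e+01, -1.7802e+01, -0.0000e+00,  8.0000e-03,
       -0.0000e+00]), 'tcp_pos': array([ 0.27 , -0.563,  0.244]), 'tool_rot': array([ 0.975,  0.222, -0.   , -0.001]), 'force': array([ 0.155, -0.596, -0.001]), 'ft_torque': array([-0.031,  0.04 ,  0.   ]), 'gripper_force': np.float64(0.0), 'finger_gap': np.float64(1.003)} 0.014
{'fov_y': 44.25600301033183, 'cx': 326.26130029279454, 'cy': 241.77864018755866, 'extrinsics': array([[ 0.00373346,  0.98527616, -0.17092964,  0.30778674],
       [-0.99996581,  0.00493966,  0.00663197, -0.16939912],
       [ 0.00737865,  0.17089903,  0.98526092,  1.77777351],
       [ 0.        ,  0.        ,  0.        ,  1.        ]])}
{'fov_y': 46.39870346389655, 'cx': 323.9671974026066, 'cy': 243.0347979610285, 'extrinsics': array([[ 0.86523882,  0.19823678, -0.46050403, -0.2650244 ],
       [-0.50110642,  0.3127353 , -0.80690085, -1.64590295],
       [-0.01594156,  0.92892347,  0.36992844,  0.84231095],
       [ 0.        ,  0.        ,  0.        ,  1.        ]])}
```

View pics/top.png

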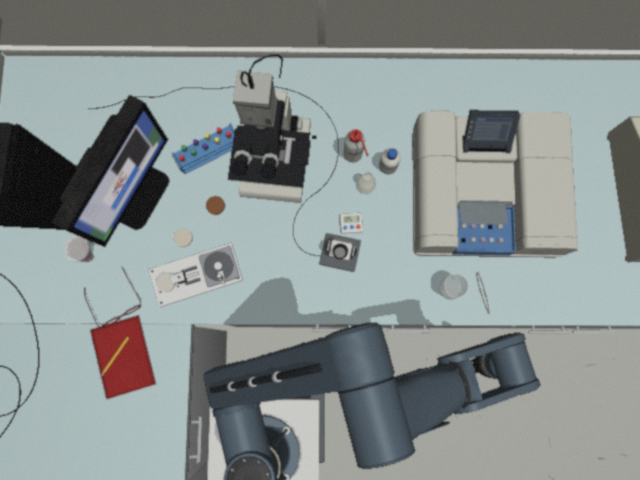

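View pics/side.png

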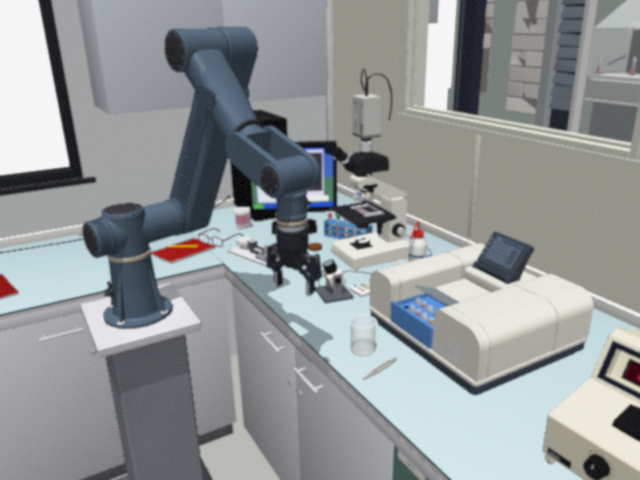

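The top view shows the clamp at about (195,273), with the crank disc at (219,267) and the dish at (166,283). The camera stand is at (340,252), the timer at (351,222) and the spare dish at (182,238). The side view shows the arm in front of the bench, with the stand to its right at about (333,285).

Run:
```python
from h import *
P=np.load("top.npy");im=np.load("topi.npy")
for n,(u,v) in dict(disc=(219,262),dish=(166,283),c1=(150,268),c2=(233,245),c3=(241,280),c4=(162,303),stand=(340,252),spare=(182,238),timer=(351,222),edge=(300,310),peg=(219,268),fL=(322,262),fR=(355,270),bL=(328,235),bR=(360,242)).items(): print(n,np.round(P[v,u],3))
cv2.imwrite("pics/topc.png",cv2.resize(im[200:310,140:370,::-1],None,fx=3.4,fy=3.4,interpolation=3))
```

```text
disc [0.547 0.138 0.036]
dish [0.483 0.29  0.043]
c1 [0.531 0.347 0.015]
c2 [ 0.607  0.105 -0.013]
c3 [0.498 0.075 0.002]
c4 [0.427 0.307 0.012]
stand [ 0.567 -0.22   0.112]
spare [0.623 0.255 0.016]
timer [ 0.675 -0.256  0.015]
edge [ 0.408 -0.103 -0.001]
peg [0.529 0.137 0.036]
fL [ 0.551 -0.169  0.022]
fR [ 0.53  -0.269 -0.001]
bL [ 0.636 -0.187  0.008]
bR [ 0.614 -0.284  0.012]
```

View pics/topc.png

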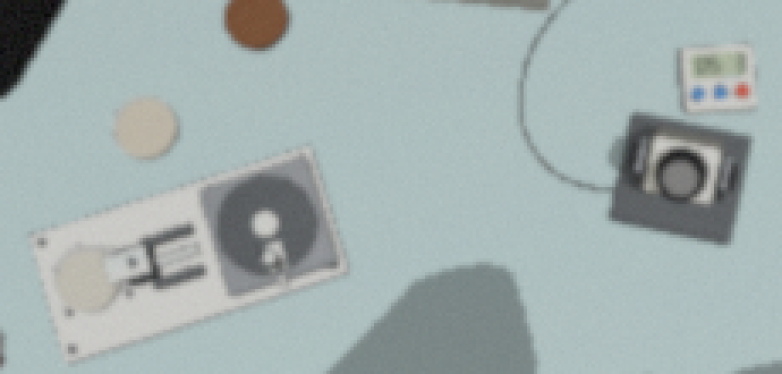

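```bash
cat >> h.py <<'E'
from scipy.linalg import fractional_matrix_power as fmp
def pose(p,Rm):
    T=np.eye(4);T[:3,:3]=Rm;T[:3,3]=p;return T
def cur():
    s=manip.sense();return pose(s["tcp_pos"],R.from_quat(s["tool_rot"]).as_matrix())
def down(yaw): # tool x at yaw(deg), z down
    return (R.from_euler("z",yaw,degrees=True)*R.from_euler("x",180,degrees=True)).as_matrix()
def row(T0,T1,n):
    D=np.linalg.inv(T0)@T1
    d=np.real(fmp(D,1/n)); return np.r_[d[:3,3],R.from_matrix(d[:3,:3]).as_rotvec(degrees=True)]
np.set_printoptions(suppress=True,precision=4)
E
python3 - <<'E'
from h import *
d=manip.snapshot("wrist");print(d["mount"],d["fov_y"])
T0=cur();T1=pose([.47,-.25,.40],down(17));T2=pose([.45,.17,.40],down(17))
print(row(T0,T1,10),row(T1,T2,10))
E
```

```text
[[-0.001   0.9451  0.3267  0.0843]
 [ 1.      0.0013 -0.0008 -0.0002]
 [-0.0012  0.3267 -0.9451 -0.1281]
 [ 0.      0.      0.      1.    ]] 61.06231496805488
[ 0.0302 -0.0217 -0.0155 -0.0097 -0.001   0.8601] [ 0.0104 -0.0407 -0.      0.     -0.     -0.    ]
```

Call:
drive_tool(
  plan=[
    [0.04, -0.016, -0.015, 0, 0, 0.86, 1],
    [0.04, -0.016, -0.015, 0, 0, 0.86, 1],
    [0.04, -0.016, -0.015, 0, 0, 0.86, 1],
    [0.04, -0.016, -0.015, 0, 0, 0.86, 1],
    [0.04, -0.016, -0.015, 0, 0, 0.86, 1],
    [0.04, -0.016, -0.015, 0, 0, 0.86, 1],
    [0.04, -0.016, -0.015, 0, 0, 0.86, 1],
    [0.04, -0.016, -0.015, 0, 0, 0.86, 1],
    [0.04, -0.016, -0.015, 0, 0, 0.86, 1],
    [0.04, -0.016, -0.015, 0, 0, 0.86, 1],
  ],
)

```text
t: 1.15
tcp_pos: [0.583, -0.2656, 0.3956]
tool_rot: [0.989, 0.148, -0.0, -0.0]
force: [0.8, -0.1, -0.3]
finger_gap: 0.999
gripper_force: 0.0
```

Run:
```python
from h import *
im,P,d=snap("wrist");cv2.imwrite("pics/w1.png",im[...,::-1]);np.save("w1.npy",P);np.save("w1i.npy",im)
T0=cur();print(T0);print(row(T0,pose([.62,.20,.38],down(17)),10))
```

```text
[[ 0.9548  0.2971  0.0094  0.5889]
 [ 0.2971 -0.9548  0.0016 -0.2612]
 [ 0.0094  0.0013 -1.      0.3985]
 [ 0.      0.      0.      1.    ]]
[ 0.0166 -0.0431  0.0019  0.0071 -0.054   0.0283]
```

View pics/w1.png

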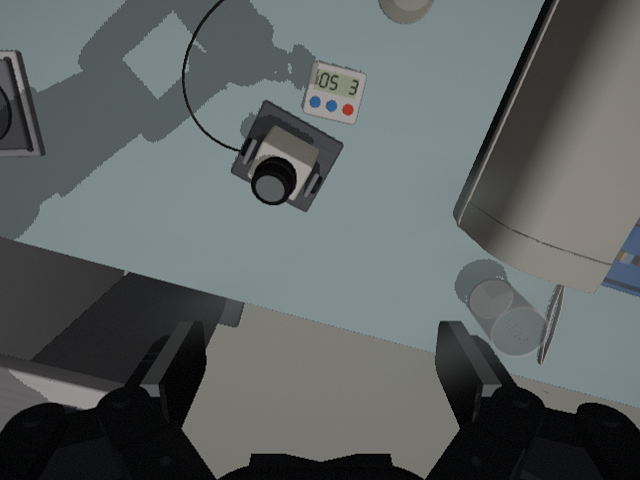

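The wrist view shows the stand plate around (288,155), with the lens glass at (272,184). The lens leans toward the robot. The timer is at (335,92).

Run:
```python
from h import *
im,P,d=snap("wrist");cv2.imwrite("pics/w1b.png",im[...,::-1]);np.save("w1.npy",P);np.save("w1i.npy",im)
np.save("w1T.npy",cur())
z=P[...,2]
b=(abs(P[...,0]-.585)<.09)&(abs(P[...,1]+.225)<.09)
print("bench z",np.nanmedian(z[b&(z<.006)]))
m=b&(abs(z-.012)<.005)&(im.mean(-1)<95)
n,l,st,c=cv2.connectedComponentsWithStats(m.astype(np.uint8));
m2=b&(z>.007)&(np.hypot(*(P[...,:2]-[.585,-.225]).transpose(2,0,1))<.09)
n,l,st,c=cv2.connectedComponentsWithStats(m2.astype(np.uint8));print(st,c)
k=1+np.argmax(st[1:,4])
for mm in (m&(l==k),):
    pts=P[mm][:,:2];r=cv2.minAreaRect((pts*1000).astype(np.float32));print(r,cv2.boxPoints(r),mm.sum())
# lens: points > .09
hi=(l==k)&(z>.08);print(hi.sum(),np.nanmax(z[hi]))
vv,uu=np.where(hi);print(uu.min(),uu.max(),vv.min(),vv.max())
for v in range(vv.min(),vv.max(),5): print(v,[f"{1000*z[v,u]:.0f}/{im[v,u].mean():.0f}" if hi[v,u] else "-" for u in range(uu.min(),uu.max(),6)])
```

```text
bench z -0.0007113966431472329
[[     0      0    640    480 263340]
 [   305     95     51     38   1019]
 [   234    109    111    110   7190]
 [     0    320    549    160  35646]
 [   533    395      1      1      1]
 [   547    438      1      1      1]
 [   546    451      1      1      1]
 [   544    457      1      1      1]
 [   535    478      1      1      1]] [[327.6872 216.8037]
 [326.0461 115.1001]
 [287.1737 165.9723]
 [265.3183 425.5309]
 [533.     395.    ]
 [547.     438.    ]
 [546.     451.    ]
 [544.     457.    ]
 [535.     478.    ]]
((0.0, 0.0), (0.0, 0.0), 0.0) [[0. 0.]
 [0. 0.]
 [0. 0.]
 [0. 0.]] 0
35646 0.47065248940771287
0 548 320 479
320 ['-', '-', '-', '-', '-', '-', '-', '-', '-', '-', '-', '-', '-', '-', '-', '-', '-', '-', '-', '-', '-', '-', '-', '-', '-', '-', '-', '-', '-', '-', '-', '400/45', '401/46', '400/45', '-', '-', '-', '-', '-', '-', '-', '-', '-', '-', '-', '-', '-', '-', '-', '-', '-', '-', '-', '-', '-', '-', '-', '-', '-', '-', '-', '-', '-', '-', '-', '-', '-', '-', '-', '-', '-', '-', '-', '-', '400/112', '400/115', '400/116', '-',
[... 18910 characters left out ...]
1/17', '450/15', '450/12', '449/15', '449/12', '449/12', '448/17', '449/14', '463/8', '469/7', '468/9', '469/5', '468/9', '468/5', '468/9', '468/8', '469/7', '468/6', '468/6', '468/8', '469/9', '469/11', '468/7', '-', '-', '462/6', '463/5', '463/3', '462/5', '463/4', '463/9', '464/11', '463/6', '462/8', '463/4', '463/7', '463/9', '463/6', '463/12', '463/5', '463/7', '463/7', '464/11', '463/8', '463/9', '464/8', '464/5', '463/6', '463/10', '463/6', '463/12', '464/7', '462/10', '464/8', '463/5', '464/9', '462/0', '-', '-', '469/11', '468/7', '468/10', '468/9', '468/8', '469/11', '469/5', '469/12', '469/6', '468/8', '469/4', '468/7', '468/7', '468/8', '463/9', '449/26', '449/24', '-', '-', '-']
```

Run:
```python
from h import *
P=np.load("w1.npy");im=np.load("w1i.npy");z=P[...,2]
g=np.zeros_like(z,bool);g[100:225,225:350]=1
m=g&(abs(z-.0115)<.004)
n,l,st,c=cv2.connectedComponentsWithStats(m.astype(np.uint8))
k=1+np.argmax(st[1:,4]);m=l==k
# include occluded: use whole-stand footprint hull of plate only
r=cv2.minAreaRect((P[m][:,:2]*1000).astype(np.float32));print("plate",r,cv2.boxPoints(r).round(0).tolist(),m.sum())
h=g&(z>.085);X=P[h];print(len(X),X[:,2].max())
rng=np.random.default_rng(0);best=0
for i in range(3000):
    a=X[rng.choice(len(X),3,False)];nn=np.cross(a[1]-a[0],a[2]-a[0]);L=np.linalg.norm(nn)
    if L<1e-5: continue
    nn/=L; nn*=np.sign(nn[2])
    if not .75<nn[2]<.97: continue
    I=abs((X-a[0])@nn)<.0015
    if I.sum()>best: best=I.sum();bi=I
Y=X[bi];cen=Y.mean(0);nn=np.linalg.svd(Y-cen)[2][2];nn*=np.sign(nn[2])
print("plane n",nn,"tilt",np.arccos(nn[2]),"azi",np.degrees(np.arctan2(nn[1],nn[0])),best,"cen",cen)
e1=np.cross(nn,[0,0,1.]);e1/=np.linalg.norm(e1);e2=np.cross(nn,e1)
uv=np.c_[(Y-cen)@e1,(Y-cen)@e2];q=cv2.minEnclosingCircle((uv*1000).astype(np.float32));print("circle",q, "center",cen+(e1*q[0][0]+e2*q[0][1])/1000)
vv,uu=np.where(h);print("pix",uu[bi].min(),uu[bi].max(),vv[bi].min(),vv[bi].max())
```

```text
plate ((584.9471435546875, -220.73890686035156), (109.93978118896484, 100.07899475097656), 77.94402313232422) [[525.0, -264.0], [622.0, -285.0], [645.0, -177.0], [547.0, -157.0]] 2831
2862 0.12419506390102159
plane n [-0.3451  0.0726  0.9357] tilt 0.3604649401202615 azi 168.11598577026163 993 cen [ 0.5686 -0.217   0.1167]
circle ((-0.01870327815413475, 0.9678622484207153), 20.849449157714844) center [ 0.5677 -0.2168  0.1163]
pix 254 292 178 212
```

Call:
drive_tool(
  plan=[
    [0.018, -0.043, 0.001, 0, 0, 0, 1],
    [0.018, -0.043, 0.001, 0, 0, 0, 1],
    [0.018, -0.043, 0.001, 0, 0, 0, 1],
    [0.018, -0.043, 0.001, 0, 0, 0, 1],
    [0.018, -0.043, 0.001, 0, 0, 0, 1],
    [0.018, -0.043, 0.001, 0, 0, 0, 1],
    [0.018, -0.043, 0.001, 0, 0, 0, 1],
    [0.018, -0.043, 0.001, 0, 0, 0, 1],
    [0.018, -0.043, 0.001, 0, 0, 0, 1],
    [0.018, -0.043, 0.001, 0, 0, 0, -0.6],
  ],
)

```text
t: 2.25
tcp_pos: [0.6282, 0.1976, 0.3846]
tool_rot: [0.989, 0.148, -0.001, 0.0]
force: [0.6, -0.7, -0.1]
finger_gap: 0.862
gripper_force: 0.0
```

Run:
```python
from h import *
manip.snapshot("wrist");manip.snapshot("wrist")
im,P,d=snap("wrist");cv2.imwrite("pics/w2.png",im[...,::-1]);np.save("w2.npy",P);np.save("w2i.npy",im);np.save("w2T.npy",cur())
z=P[...,2]
b=(abs(P[...,0]-.52)<.14)&(abs(P[...,1]-.21)<.17)&(z>.007)&(z<.1)
n,l,st,c=cv2.connectedComponentsWithStats(b.astype(np.uint8));
for k in 1+np.argsort(-st[1:,4])[:4]:
    m=(l==k)
    for lo,hi in((.009,.0155),(.0215,.027),(.028,.035)):
        q=m&(z>lo)&(z<hi)
        if q.sum()>50:
            r=cv2.minAreaRect((P[q][:,:2]*1000).astype(np.float32));print(k,st[k],lo,np.round(r[0]),np.round(r[1]),round(r[2],1),q.sum())
```

```text
2 [  183   204   204    97 16963] 0.009 [515. 215.] [120. 260.] 18.4 7699
2 [  183   204   204    97 16963] 0.0215 [518. 209.] [ 99. 237.] 17.9 2591
2 [  183   204   204    97 16963] 0.028 [510. 208.] [ 87. 228.] 24.1 3261
1 [ 253  133   48   49 1803] 0.009 [628. 258.] [56. 57.] 61.1 1647
3 [140 264  16  29  98] 0.028 [434. 373.] [36. 11.] 3.5 75
```

View pics/w2.png

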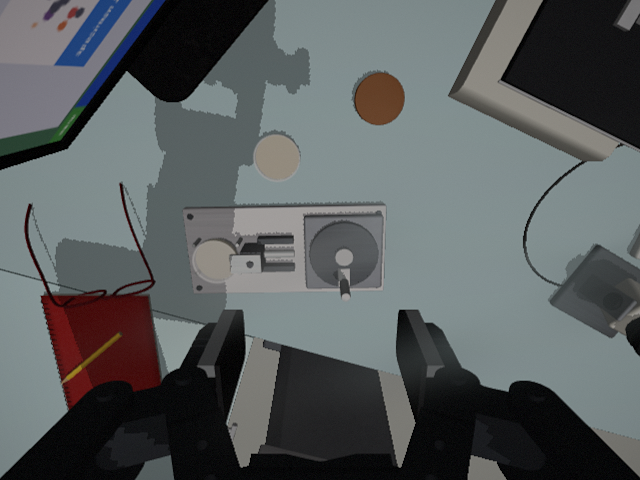

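The wrist view shows the clamp level in the picture, with the dish at (216,260), the jaw lip at (247,264), the disc hub at (344,257) and the peg top at about (346,292). The spare dish is at (277,157).

Run:
```python
from h import *
P=np.load("w2.npy");c=np.array([.515,.215])
yaw=np.radians(18.4);M=np.array([[np.cos(yaw),np.sin(yaw)],[-np.sin(yaw),np.cos(yaw)]])
z=P[...,2];Q=np.concatenate([(P[...,:2]-c)@M.T,z[...,None]],-1)*1000
x,y,zz=Q[...,0],Q[...,1],Q[...,2]
box=(abs(x)<65)&(abs(y)<135)
q=box&(abs(zz-12)<3); r=cv2.minAreaRect(Q[q][:,:2].astype(np.float32));print("plate",r,np.median(zz[q]))
q=box&(y>45)&(abs(zz-47)<4)&(abs(x)<40);print("dish z",np.median(zz[q]),cv2.minEnclosingCircle(Q[q&(y>66)][:,:2].astype(np.float32)))
q=box&(y<-20)&(abs(zz-31.5)<2.5)&(abs(x)<50);print("disc",cv2.minEnclosingCircle(Q[q][:,:2].astype(np.float32)),np.median(zz[q]))
q=box&(y<-20)&(zz>70);print("pegtop",Q[q].mean(0),q.sum(),np.nanmax(zz[q]))
q=box&(y<-20)&(zz>42);print("peg all",Q[q][:,:2].min(0),Q[q][:,:2].max(0))
for y0 in range(-36,66,6):
    q=box&(abs(y-y0)<3)&(abs(x)<40);h=zz[q];print(y0,"zmax %.0f"%np.nanmax(h),"z>36 x:",[np.round(f(x[q][h>36])) if (h>36).any() else None for f in(np.min,np.max)],end="; ")
```

```text
plate ((-0.26213836669921875, -0.187713623046875), (259.861328125, 120.32006072998047), 89.97689056396484) 11.157055041983165
dish z 46.07810666764961 ((-0.2878313362598419, 84.77286529541016), 29.02409553527832)
disc ((-0.3960016369819641, -75.02592468261719), 43.84847640991211) 30.795267692402206
pegtop [-35.1101 -74.8377  74.9072] 84 78.05222733837175
peg all [-41.3571 -81.0115] [-30.0821 -69.1617]
-36 zmax 33 z>36 x: [None, None]; -30 zmax 31 z>36 x: [None, None]; -24 zmax 24 z>36 x: [None, None]; -18 zmax 13 z>36 x: [None, None]; -12 zmax 26 z>36 x: [None, None]; -6 zmax 27 z>36 x: [None, None]; 0 zmax 27 z>36 x: [None, None]; 6 zmax 28 z>36 x: [None, None]; 12 zmax 27 z>36 x: [None, None]; 18 zmax 27 z>36 x: [None, None]; 24 zmax 54 z>36 x: [np.float64(-12.0), np.float64(11.0)]; 30 zmax 55 z>36 x: [np.float64(-14.0), np.float64(14.0)]; 36 zmax 57 z>36 x: [np.float64(-12.0), np.float64(14.0)]; 42 zmax 58 z>36 x: [np.float64(-12.0), np.float64(14.0)]; 48 zmax 55 z>36 x: [np.float64(-12.0), np.float64(14.0)]; 54 zmax 55 z>36 x: [np.float64(-20.0), np.float64(21.0)]; 60 zmax 55 z>36 x: [np.float64(-22.0), np.float64(19.0)];
```

```bash
cat >> h.py <<'E'
CY=18.4;_y=np.radians(CY);MX=np.array([[np.cos(_y),-np.sin(_y)],[np.sin(_y),np.cos(_y)]])
def cl(x,y): return np.array([.515,.215])+MX@np.array([x-.00026,y-.0002])
L=np.array([.5677,-.2169,.1165]);NL=np.array([-.347,.073,.935]);NL/=np.linalg.norm(NL)
E
python3 - <<'E'
from h import *
T0=cur();p=cl(-.036,-.075);print(p,manip.sense()["q"])
print(row(T0,pose([*p,.057+.073],down(CY)),7))
E
```

```text
[0.5043 0.1322] [ 0.1375  0.4655  1.1536 -0.0002  1.5245  1.4072]
[-0.0197  0.0037  0.0363 -0.0014  0.0167 -0.1644]
```

Call:
drive_tool(
  plan=[
    [-0.02, 0.004, 0.036, 0, 0, -0.2, -0.1],
    [-0.02, 0.004, 0.036, 0, 0, -0.2, -0.1],
    [-0.02, 0.004, 0.036, 0, 0, -0.2, -0.1],
    [-0.02, 0.004, 0.036, 0, 0, -0.2, -0.1],
    [-0.02, 0.004, 0.036, 0, 0, -0.2, -0.1],
    [-0.02, 0.003, 0.036, 0, 0, -0.2, -0.1],
    [-0.019, 0.003, 0.036, 0, 0, -0.1, -0.1],
    [0, 0, 0, 0, 0, 0, -0.1],
    [0, 0, 0, 0, 0, 0, -0.1],
  ],
)

```text
t: 3.3
tcp_pos: [0.5046, 0.1287, 0.1336]
tool_rot: [0.987, 0.158, 0.0, 0.0]
force: [0.0, 0.2, 0.7]
finger_gap: 0.451
gripper_force: 0.0
```

Run:
```python
from h import *
T0=cur();p=cl(-.036,-.075);print(row(T0,pose([*p,.057],down(CY)),1))
im,P,d=snap("wrist");cv2.imwrite("pics/w3.png",im[...,::-1])
```

```text
[ 0.0008 -0.0034  0.0766  0.0135 -0.0065 -0.2124]
```

View pics/w3.png

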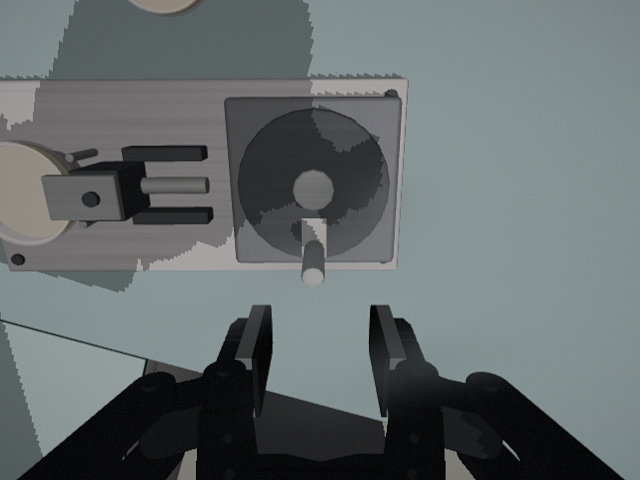

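The peg top is at (313,278) and the middle of the finger gap is at about u=321, so the 3.4 mm shift along -y is right. I'll descend and grip.

Call:
drive_tool(
  plan=[
    [0.001, -0.0034, 0.02, 0, 0, -0.2, -0.1],
    [0, 0, 0.02, 0, 0, 0, -0.1],
    [0, 0, 0.02, 0, 0, 0, -0.1],
    [0, 0, 0.016, 0, 0, 0, -0.1],
    [0, 0, 0, 0, 0, 0, -0.8],
    [0, 0, 0, 0, 0, 0, -1],
    [0, 0, 0, 0, 0, 0, -1],
    [0, 0, 0, 0, 0, 0, -1],
  ],
  newtons=20,
)

```text
t: 4.15
tcp_pos: [0.5055, 0.1334, 0.0587]
tool_rot: [0.987, 0.161, 0.002, 0.0]
force: [0.6, -0.9, 2.2]
finger_gap: 0.132
gripper_force: 20.6
```

Gripped (gap 0.132 is about 11–12 mm). Turning now.

Call:
drive_tool(
  plan=[
    [0.00035, 0.005, 0, 0, 0, -8, -1],
    [0.00035, 0.005, 0, 0, 0, -8, -1],
    [0.00035, 0.005, 0, 0, 0, -8, -1],
    [0.00035, 0.005, 0, 0, 0, -8, -1],
    [0.00035, 0.005, 0, 0, 0, -8, -1],
    [0.00035, 0.005, 0, 0, 0, -8, -1],
    [0.00035, 0.005, 0, 0, 0, -8, -1],
    [0.00035, 0.005, 0, 0, 0, -8, -1],
    [0.00035, 0.005, 0, 0, 0, -8, -1],
    [0.00035, 0.005, 0, 0, 0, -8, -1],
  ],
)

```text
t: 5.15
tcp_pos: [0.5427, 0.1097, 0.0586]
tool_rot: [0.651, 0.759, 0.0, -0.001]
force: [-1.7, 2.0, 4.5]
finger_gap: 0.133
gripper_force: 21.0
```

```bash
cat >> h.py <<'E'
def crank():
    s=manip.sense();v=np.array(s["tcp_pos"][:2])-cl(0,-.075);v=MX.T@v
    T=cur();yaw=np.degrees(np.arctan2(T[1,0],T[0,0]))
    print("theta",(np.degrees(np.arctan2(v[1],v[0]))-180)%360,"r",np.hypot(*v),"yaw-CY",(yaw-CY)%360,"z",T[2,3],"q",s["q"],"F",s["force"],"gap",s["finger_gap"])
E
python3 -c "
from h import *
crank()"
```

```text
theta 78.63551170775872 r 0.03406937403649733 yaw-CY 80.40519769976521 z 0.05864591460844633 q [-0.0027  0.7156  1.748   0.0011  0.6789 -0.1572] F [-1.7321  2.0315  4.5049] gap 0.1333009483100412
```

Call:
drive_tool(
  plan=[
    [0.00035, 0.005, 0, 0, 0, -8, -1],
    [0.00035, 0.005, 0, 0, 0, -8, -1],
    [0.00035, 0.005, 0, 0, 0, -8, -1],
    [0.00035, 0.005, 0, 0, 0, -8, -1],
    [0.00035, 0.005, 0, 0, 0, -8, -1],
    [0.00035, 0.005, 0, 0, 0, -8, -1],
    [0.00035, 0.005, 0, 0, 0, -8, -1],
    [0.00035, 0.005, 0, 0, 0, -8, -1],
    [0.00035, 0.005, 0, 0, 0, -8, -1],
    [0.00035, 0.005, 0, 0, 0, -8, -1],
  ],
)

```text
t: 6.15
tcp_pos: [0.5729, 0.1433, 0.0587]
tool_rot: [0.01, 1.0, -0.001, -0.001]
force: [-2.5, -2.7, 5.8]
finger_gap: 0.132
gripper_force: 21.0
```

Call:
drive_tool(
  plan=[
    [0.00035, 0.005, 0, 0, 0, -8, -1],
    [0.00035, 0.005, 0, 0, 0, -8, -1],
    [0.00035, 0.005, 0, 0, 0, -8, -1],
    [0.00035, 0.005, 0, 0, 0, -8, -1],
    [0.00035, 0.005, 0, 0, 0, -8, -1],
    [0.00035, 0.005, 0, 0, 0, -8, -1],
    [0.00035, 0.005, 0, 0, 0, -8, -1],
    [0.00035, 0.005, 0, 0, 0, -8, -1],
    [0, 0, 0, 0, 0, 0, -1],
  ],
)

```text
t: 7.05
tcp_pos: [0.554, 0.1763, 0.0587]
tool_rot: [-0.519, 0.855, -0.0, -0.0]
force: [-1.3, -3.8, 5.2]
finger_gap: 0.133
gripper_force: 21.1
```

```bash
python3 -c "
from h import *
crank()"
```

```text
theta 226.27089378798905 r 0.036194074380657935 yaw-CY 224.16409277513347 z 0.05865530018000815 q [ 0.1165  0.737   1.6762 -0.0016  0.7285 -2.5451] F [-1.2755 -3.8178  5.1879] gap 0.13268681382360747
```

Call:
drive_tool(
  plan=[
    [0, 0, 0, 0, 0, 0, -0.1],
    [0, 0, 0, 0, 0, 0, -0.1],
    [0, 0, 0, 0, 0, 0, -0.1],
    [0, 0, 0, 0, 0, 8.2, -0.1],
    [0, 0, 0, 0, 0, 8.2, -0.1],
    [0, 0, 0, 0, 0, 8.2, -0.1],
    [0, 0, 0, 0, 0, 8.2, -0.1],
    [0, 0, 0, 0, 0, 8.2, -0.1],
    [0, 0, 0, 0, 0, 8.2, -0.1],
    [0, 0, 0, 0, 0, 8.2, -0.1],
  ],
)

```text
t: 8.05
tcp_pos: [0.5546, 0.1768, 0.0571]
tool_rot: [-0.041, 0.999, 0.0, -0.0]
force: [-0.3, -0.6, 0.4]
finger_gap: 0.45
gripper_force: 0.0
```

Call:
drive_tool(
  plan=[
    [0, 0, 0, 0, 0, 8.2, -0.1],
    [0, 0, 0, 0, 0, 8.2, -0.1],
    [0, 0, 0, 0, 0, 8.2, -0.1],
    [0, 0, 0, 0, 0, 8.2, -0.1],
    [0, 0, 0, 0, 0, 8.2, -0.1],
    [0, 0, 0, 0, 0, 8.2, -0.1],
    [0, 0, 0, 0, 0, 8.2, -0.1],
    [0, 0, 0, 0, 0, 8.2, -0.1],
    [0, 0, 0, 0, 0, 8.2, -0.1],
    [0, 0, 0, 0, 0, 8.2, -0.1],
  ],
)

```text
t: 9.05
tcp_pos: [0.5546, 0.1768, 0.0571]
tool_rot: [0.625, 0.781, 0.0, -0.0]
force: [-0.5, -0.0, -0.2]
finger_gap: 0.451
gripper_force: 0.0
```

Call:
drive_tool(
  plan=[
    [0, 0, 0, 0, 0, 8.2, -0.1],
    [0, 0, 0, 0, 0, 8.2, -0.1],
    [0, 0, 0, 0, 0, 8.2, -0.1],
    [0, 0, 0, 0, 0, 8.2, -0.1],
    [0, 0, 0, 0, 0, 8.2, -0.1],
    [0, 0, 0, 0, 0, 0, -0.1],
    [0, 0, 0, 0, 0, 0, -1],
    [0, 0, 0, 0, 0, 0, -1],
    [0, 0, 0, 0, 0, 0, -1],
    [0, 0, 0, 0, 0, 0, -1],
  ],
)

```text
t: 10.05
tcp_pos: [0.5544, 0.1767, 0.0572]
tool_rot: [0.857, 0.516, -0.0, -0.0]
force: [0.4, 0.5, -0.4]
finger_gap: 0.132
gripper_force: 20.1
```

```bash
python3 -c "
from h import *
crank()"
```

```text
theta 226.00297591508976 r 0.036751336425539904 yaw-CY 43.73803208505411 z 0.0572449874360117 q [0.1166 0.7397 1.6755 0.     0.7265 0.6029] F [ 0.4413  0.5256 -0.3998] gap 0.13181531110999287
```

Call:
drive_tool(
  plan=[
    [-0.00035, -0.005, 0, 0, 0, -8, -1],
    [-0.00035, -0.005, 0, 0, 0, -8, -1],
    [-0.00035, -0.005, 0, 0, 0, -8, -1],
    [-0.00035, -0.005, 0, 0, 0, -8, -1],
    [-0.00035, -0.005, 0, 0, 0, -8, -1],
    [-0.00035, -0.005, 0, 0, 0, -8, -1],
    [-0.00035, -0.005, 0, 0, 0, -8, -1],
    [-0.00035, -0.005, 0, 0, 0, -8, -1],
    [-0.00035, -0.005, 0, 0, 0, -8, -1],
    [-0.00035, -0.005, 0, 0, 0, -8, -1],
  ],
)

```text
t: 11.05
tcp_pos: [0.5085, 0.1668, 0.0573]
tool_rot: [0.322, 0.947, -0.0, -0.001]
force: [-0.9, -1.2, -0.4]
finger_gap: 0.133
gripper_force: 20.1
```

Call:
drive_tool(
  plan=[
    [-0.00035, -0.005, 0, 0, 0, -8, -1],
    [-0.00035, -0.005, 0, 0, 0, -8, -1],
    [-0.00035, -0.005, 0, 0, 0, -8, -1],
    [-0.00035, -0.005, 0, 0, 0, -8, -1],
    [-0.00035, -0.005, 0, 0, 0, -8, -1],
    [-0.00035, -0.005, 0, 0, 0, -8, -1],
    [-0.0002, -0.0038, 0, 0, 0, -6, -1],
    [0, 0, 0, 0, 0, 0, -1],
    [0, 0, 0, 0, 0, 0, -1],
  ],
)

```text
t: 11.95
tcp_pos: [0.5031, 0.1343, 0.0573]
tool_rot: [-0.139, 0.99, -0.0, -0.0]
force: [-0.3, -4.7, -1.0]
finger_gap: 0.131
gripper_force: 20.1
```

```bash
python3 -c "
from h import *
crank()"
```

```text
theta 356.2817318874414 r 0.03659313264543476 yaw-CY 177.58864914710034 z 0.05726513399306866 q [ 0.0465  0.6949  1.8328 -0.0014  0.6143 -1.8022] F [-0.3482 -4.7479 -1.0165] gap 0.13080047975848658
```

Call:
drive_tool(
  plan=[
    [0, -0.002, 0, 0, 0, -1, -1],
    [0, 0, 0, 0, 0, 0, -1],
    [0, 0, 0, 0, 0, 0, -1],
    [0, 0, 0, 0, 0, 0, 0],
    [0, 0, 0, 0, 0, 0, 0],
    [0, 0, 0, 0, 0, 0, 0],
    [0, 0, -0.03, 0, 0, 0, 0],
    [0, 0, -0.04, 0, 0, 0, 0],
    [0, 0, -0.04, 0, 0, 0, 1],
    [0, 0, -0.03, 0, 0, 0, 1],
  ],
)

```text
t: 12.95
tcp_pos: [0.5043, 0.1333, 0.1997]
tool_rot: [-0.149, 0.989, -0.0, 0.001]
force: [1.2, -0.2, -0.1]
finger_gap: 0.822
gripper_force: 0.0
```

Run:
```python
from h import *
manip.snapshot("wrist");manip.snapshot("wrist")
T0=cur();p=cl(0,.085);print(T0[:3,3],row(T0,pose([*p,.15],down(CY+90)),11))
for nm in("top","wrist"):
    im,P,d=snap(nm);cv2.imwrite(f"pics/x{nm}.png",im[...,::-1])
    v=(P[...,:2]-cl(0,0))@MX*1000;z=P[...,2]*1000
    q=(np.hypot(v[...,0],v[...,1]+75)<50)&(z>45)&(z<80);print(nm,q.sum(),v[q].mean(0) if q.any() else"", np.median(v[q&(z>70)],axis=0) if (q&(z>70)).any() else "")
    q=(abs(v[...,0])<11)&(v[...,1]>15)&(v[...,1]<90)&(z>50)&(z<58)
    if q.any(): print("lip y",np.percentile(v[q][:,1],[1,50,99]))
```

```text
[0.5067 0.1334 0.2017] [0.0082 0.0142 0.0047 0.0312 0.0517 8.0649]
top 22 [-38.7886 -79.3099] [-37.4959 -77.3022]
lip y [17.5652 44.4996 68.8024]
wrist 438 [-39.5916 -73.7853] [-38.3153 -73.9172]
lip y [15.4763 33.128  50.9458]
```

View pics/xwrist.png

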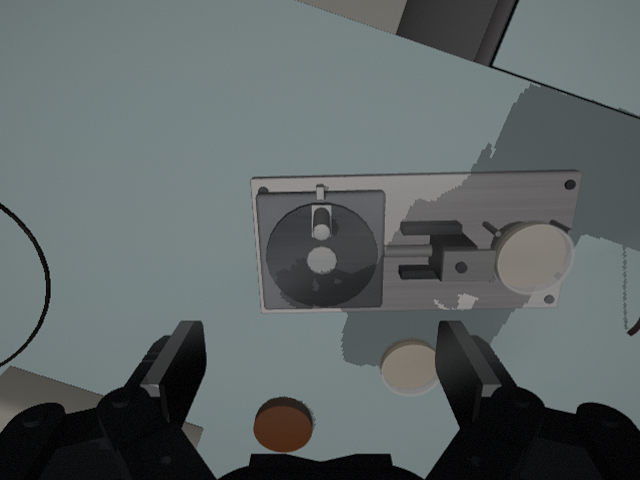

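The peg is back at the index mark (peg at (321,230), mark at (321,190)), and the lip has drawn back clear of the dish. Next I move over the dish.

Call:
drive_tool(
  plan=[
    [0.008, 0.014, 0.0047, 0, 0, 8.1, 1],
    [0.008, 0.014, 0.0047, 0, 0, 8.1, 1],
    [0.008, 0.014, 0.0047, 0, 0, 8.1, 1],
    [0.008, 0.014, 0.0047, 0, 0, 8.1, 1],
    [0.008, 0.014, 0.0047, 0, 0, 8.1, 1],
    [0.008, 0.014, 0.0047, 0, 0, 8.1, 1],
    [0.008, 0.014, 0.0047, 0, 0, 8.1, 1],
    [0.008, 0.014, 0.0047, 0, 0, 8.1, 1],
    [0.008, 0.014, 0.0047, 0, 0, 8.1, 1],
    [0.008, 0.014, 0.0047, 0, 0, 8.1, 1],
  ],
)

```text
t: 14.15
tcp_pos: [0.4753, 0.2791, 0.148]
tool_rot: [0.532, 0.847, -0.002, -0.002]
force: [0.2, 0.1, -0.6]
finger_gap: 1.006
gripper_force: 0.0
```

Call:
drive_tool(
  plan=[
    [0.008, 0.014, 0.0047, 0, 0, 8.1, 1],
    [0, 0, 0, 0, 0, 0, 1],
    [0, 0, 0, 0, 0, 0, 1],
  ],
)

```text
t: 14.45
tcp_pos: [0.4846, 0.2916, 0.144]
tool_rot: [0.586, 0.81, -0.002, -0.001]
force: [-1.1, -0.1, 0.2]
finger_gap: 1.002
gripper_force: 0.0
```

Run:
```python
from h import *
T0=cur();p=cl(0,.085);print(T0[:3,3],row(T0,pose([*p,.0345],down(CY+90)),1))
im,P,d=snap("wrist")
v=(P[...,:2]-cl(0,0))@MX*1000;z=P[...,2]*1000
q=(z>42)&(z<50)&(np.hypot(v[...,0],v[...,1]-85)<40)&(v[...,1]>62);print(q.sum(),cv2.minEnclosingCircle(v[q].astype(np.float32)))
```

```text
[0.4846 0.2916 0.144 ] [ 0.0025  0.0048  0.1095 -0.2305  0.0166 -0.1997]
6864 ((-1.1853868961334229, 85.73493957519531), 29.066007614135742)
```

Call:
drive_tool(
  plan=[
    [0.003, 0.0045, 0.03, -0.2, 0, -0.2, 1],
    [0, 0, 0.03, 0, 0, 0, 1],
    [0, 0, 0.03, 0, 0, 0, 1],
    [0, 0, 0.0195, 0, 0, 0, 1],
    [0, 0, 0, 0, 0, 0, 0.5],
    [0, 0, 0, 0, 0, 0, 0.2],
    [0, 0, 0, 0, 0, 0, -0.2],
    [0, 0, 0, 0, 0, 0, -0.2],
    [0, 0, 0, 0, 0, 0, -0.2],
  ],
  newtons=25,
)

```text
t: 15.4
tcp_pos: [0.49, 0.2964, 0.0372]
tool_rot: [0.586, 0.81, 0.002, 0.002]
force: [0.4, -2.2, 1.2]
finger_gap: 0.661
gripper_force: 26.8
```

Run:
```python
from h import *
T0=cur();p=cl(0,.085);print(T0[:3,3],row(T0,pose([*p,.0345],down(CY+90)),1));s=manip.sense();print(s["force"],s["finger_gap"],s["gripper_force"])
```

```text
[0.49   0.2964 0.0372] [-0.0003 -0.0022  0.0026  0.2814  0.0187 -0.1772]
[ 0.4345 -2.1662  1.2433] 0.6606625573648982 26.847552359104156
```

Call:
drive_tool(
  plan=[
    [0, 0, -0.01, 0, 0, 0, -0.2],
    [0, 0, -0.02, 0, 0, 0, -0.2],
    [0, 0, -0.03, 0, 0, 0, -0.2],
    [0, 0, -0.03, 0, 0, 0, -0.2],
    [0, 0, -0.04, 0, 0, 0, -0.2],
    [0, 0, -0.04, 0, 0, 0, -0.2],
    [0, 0, -0.03, 0, 0, 0, -0.2],
    [0, 0, -0.02, 0, 0, 0, -0.2],
    [0, 0, 0, 0, 0, 0, -0.2],
  ],
)

```text
t: 16.3
tcp_pos: [0.4907, 0.2973, 0.2607]
tool_rot: [0.586, 0.81, 0.005, 0.004]
force: [-0.4, 0.3, -0.4]
finger_gap: 0.663
gripper_force: 26.8
```

```bash
cat >> h.py <<'E'
def goal(T0,off=(0,0,.006)):
    a=-T0[:3,2];ax=np.cross(a,NL);an=np.arctan2(np.linalg.norm(ax),a@NL)
    Rg=R.from_rotvec(ax/np.linalg.norm(ax)*an).as_matrix()@T0[:3,:3]
    return pose(L+.12*NL-Rg@np.array(off),Rg)
E
python3 - <<'E'
from h import *
s=manip.sense();print(s["finger_gap"],s["gripper_force"],s["q"])
T0=cur();G=goal(T0);M=pose(G[:3,3]+[0,0,.03],T0[:3,:3]);print(T0[:3,3],G[:3,3],row(T0,M,14),row(M,G,4),row(T0,G,14))
E
```

```text
0.662853146091855 26.822901964187622 [0.3499 0.4356 1.5552 0.0003 1.1378 0.0318]
[0.4907 0.2973 0.2607] [ 0.524  -0.2077  0.2343] [-0.035  -0.009  -0.0004  0.     -0.      0.    ] [ 0.0005 -0.0009  0.0075 -4.3085 -2.6097  0.    ] [-0.0348 -0.0094  0.0034 -1.231  -0.7456  0.    ]
```

Call:
drive_tool(
  plan=[
    [-0.02, -0.005, 0, 0, 0, 0, -0.2],
    [-0.035, -0.009, 0, 0, 0, 0, -0.2],
    [-0.035, -0.009, 0, 0, 0, 0, -0.2],
    [-0.035, -0.009, 0, 0, 0, 0, -0.2],
    [-0.035, -0.009, 0, 0, 0, 0, -0.2],
    [-0.035, -0.009, 0, 0, 0, 0, -0.2],
    [-0.035, -0.009, 0, 0, 0, 0, -0.2],
    [-0.035, -0.009, 0, 0, 0, 0, -0.2],
    [-0.035, -0.009, 0, 0, 0, 0, -0.2],
    [-0.035, -0.009, 0, 0, 0, 0, -0.2],
  ],
)

```text
t: 17.3
tcp_pos: [0.511, -0.0499, 0.255]
tool_rot: [0.586, 0.81, 0.001, 0.0]
force: [0.8, -0.1, -0.5]
finger_gap: 0.663
gripper_force: 26.8
```

Call:
drive_tool(
  plan=[
    [-0.035, -0.009, 0, 0, 0, 0, -0.2],
    [-0.035, -0.009, 0, 0, 0, 0, -0.2],
    [-0.035, -0.009, 0, 0, 0, 0, -0.2],
    [-0.035, -0.009, 0, 0, 0, 0, -0.2],
    [-0.015, -0.004, 0, 0, 0, 0, -0.2],
    [0, 0, 0, 0, 0, 0, -0.2],
    [0, 0, 0, 0, 0, 0, -0.2],
  ],
)

```text
t: 18.0
tcp_pos: [0.5215, -0.2073, 0.255]
tool_rot: [0.586, 0.81, 0.002, -0.0]
force: [-0.0, -0.3, -0.2]
finger_gap: 0.663
gripper_force: 26.8
```

Run:
```python
from h import *
s=manip.sense();print(s["finger_gap"],s["gripper_force"],s["q"])
T0=cur();G=goal(T0);print(T0[:3,3],row(T0,G,6))
```

```text
0.662600052831878 26.822893917560577 [-0.5793  0.4298  1.5841  0.004   1.128  -0.8984]
[ 0.5215 -0.2073  0.255 ] [ 0.0001 -0.0001  0.0035 -2.9714 -1.7571  0.    ]
```

Call:
drive_tool(
  plan=[
    [0, 0, 0.0035, -2.97, -1.76, 0, -0.2],
    [0, 0, 0.0035, -2.97, -1.76, 0, -0.2],
    [0, 0, 0.0035, -2.97, -1.76, 0, -0.2],
    [0, 0, 0.0035, -2.97, -1.76, 0, -0.2],
    [0, 0, 0.0035, -2.97, -1.76, 0, -0.2],
    [0, 0, 0.0035, -2.97, -1.76, 0, -0.2],
    [0, 0, 0, 0, 0, 0, -0.2],
    [0, 0, 0, 0, 0, 0, -0.2],
    [0, 0, 0, 0, 0, 0, -0.2],
  ],
)

```text
t: 18.9
tcp_pos: [0.5261, -0.2088, 0.2356]
tool_rot: [0.576, 0.797, 0.073, 0.166]
force: [0.7, -1.1, -0.4]
finger_gap: 0.664
gripper_force: 26.8
```

Run:
```python
from h import *
s=manip.sense();print(s["finger_gap"],s["gripper_force"],s["q"])
T0=cur();G=goal(T0);print(T0[:3,3],G[:3,3],row(T0,G,1))
for n in("side","top"):
  im,P,d=snap(n);cv2.imwrite(f"pics/f{n}.png",im[...,::-1])
im=cv2.imread("pics/fside.png")[190:350,220:430];cv2.imwrite("pics/fsc.png",cv2.resize(im,None,fx=3.6,fy=3.6,interpolation=3))
im,P,d=snap("wrist");cv2.imwrite("pics/fw.png",im[...,::-1])
Q=(P-T0[:3,3])@T0[:3,:3]*1000 # tool frame
q=(abs(Q[...,1])<24)&(abs(Q[...,0])<32)&(abs(Q[...,2]+9)<12)
X=Q[q];c=X.mean(0);n=np.linalg.svd(X-c)[2][2];print(q.sum(),"lid centre/normal tool",cv2.minEnclosingCircle(X[:,:2].astype(np.float32)),np.median(X[:,2]),n)
```

```text
0.6639659497509115 26.842158436775208 [-0.6535  0.3592  1.8497  0.2667  0.6168 -1.1656]
[ 0.5261 -0.2088  0.2356] [ 0.524  -0.2077  0.2343] [ 0.0019 -0.0019  0.0004  0.0742  0.1612 -0.    ]
18874 lid centre/normal tool ((0.5592854022979736, -0.3304288387298584), 29.326372146606445) -9.87152920264337 [ 0.0421  0.0032 -0.9991]
```

View pics/fsc.png

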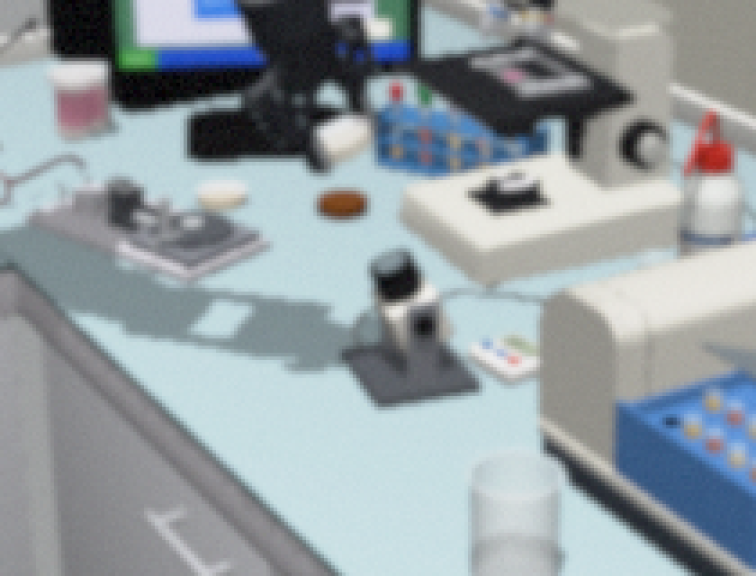

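The dish is seen held in the fingers at about (340,140) in the crop, above the lens at (395,270). It leans toward the robot and the stand is untouched. The wrist depth puts the dish within about 3 mm and 2.5° of the target, so I'll make one small trim.

Call:
drive_tool(
  plan=[
    [0.0015, -0.0015, 0.001, 0, -1.5, 0, -0.2],
    [0, 0, 0, 0, 0, 0, -0.2],
    [0, 0, 0, 0, 0, 0, -0.2],
    [0, 0, 0, 0, 0, 0, -0.2],
    [0, 0, 0, 0, 0, 0, -0.2],
  ],
)

```text
t: 19.55
tcp_pos: [0.5242, -0.2087, 0.2335]
tool_rot: [0.578, 0.794, 0.065, 0.177]
force: [0.6, -0.9, -0.3]
finger_gap: 0.665
gripper_force: 26.8
```

Run:
```python
from h import *
T0=cur();im,P,d=snap("wrist")
Q=(P-T0[:3,3])@T0[:3,:3]*1000
q=(abs(Q[...,1])<24)&(abs(Q[...,0])<32)&(abs(Q[...,2]+9)<12)
X=Q[q];c=cv2.minEnclosingCircle(X[:,:2].astype(np.float32))[0];n=np.linalg.svd(X-X.mean(0))[2][2];n*=-np.sign(n[2])
u=np.array([*c,np.median(X[:,2])])-15*n
w=T0[:3,:3]@u/1000+T0[:3,3];wn=T0[:3,:3]@n
print("err mm",(w-L-.12*NL)*1000,"ang deg",np.degrees(np.arccos(wn@NL)),manip.sense()["qd"])
```

```text
err mm [-0.4273 -0.9839  0.0494] ang deg 4.060249140977878 [-0.0003 -0.0011  0.0036  0.0008  0.0002  0.0017]
```

Call:
drive_tool(
  plan=[
    [0, 0, 0, 0, 2.5, 0, -0.2],
    [0, 0, 0, 0, 0, 0, -0.2],
    [0, 0, 0, 0, 0, 0, -0.2],
    [0, 0, 0, 0, 0, 0, -0.2],
    [0, 0, 0, 0, 0, 0, -0.2],
    [0, 0, 0, 0, 0, 0, -0.2],
  ],
)

```text
t: 20.2
tcp_pos: [0.5238, -0.2081, 0.2333]
tool_rot: [0.576, 0.798, 0.078, 0.159]
force: [-0.4, -0.4, -0.3]
finger_gap: 0.665
gripper_force: 26.8
```

Run:
```python
from h import *
T0=cur();G=goal(T0);print(np.linalg.norm(G[:3,3]-T0[:3,3]),row(T0,G,1)[3:],manip.sense()["gripper_force"])
print(manip.sign_off())
```

```text
0.0010970353982009081 [ 0.0407 -0.8538  0.    ] 26.843567490577698
the job is handed in; nothing more can be done
None
```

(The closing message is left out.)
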